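# Latch the split root-growth box shut

### The job

The two halves of the seedling root-growth box stand a little apart under the grow lamp. Hook the latch's loop over the keeper on the far half so that its bar sits behind and under the keeper's hook, then swing the red lever over towards the near side and press it down past its snap point, so that the latch holds the halves fully closed. Do not bump the lamp or its posts, and leave the glassware where it stands.

Things in the scene. Friction and masses are not known exactly. Their poses are not given: they have to be found in the camera images.
- root_box: Root-growth box, fixed: white near half, clear far half, aluminium base 275 x 250 x 12 mm. Origin at bench level, mid-width, at the near half's far end. +x points from near half (robot side) to far half, +y left, +z up. Halves 200 mm wide, tops at z = 100 mm; near half x = -100 to 0, far half 90 mm long. The latch works in the plane y = 0 of this frame, which all offsets below use.
- lever_pivot (a point): Pivot of the lever (axis along y): x = -60, y = 0, z = 125 mm in root_box, between two steel cheeks 34 mm long, 36 mm high (to z = 136 mm), 42 mm apart.
- lamp: Grow lamp bar fixed to the box; origin and axes of root_box. The bar spans x = 80 to 140, y = -135 to 135, z = 223 to 247 mm; posts 14 mm thick at x = 124, y = +-115 mm. It overhangs the keeper's far side: an upright gripper on the tab over the keeper would strike it, so tilt the tool 25 to 35 degrees, its back leaning to -x (the robot).
- far_half (a joint): Slide of the far half in metres: 0 = pressed against the gasket of the near half (closed, hard stop), grows as it stands away along +x (at most 0.012). It starts 2 to 7 mm open, slides with about 4 N friction and has no spring.
- keeper (a point): Seat in the steel keeper (34 mm wide) on the far half, where the bar's axis lies when hooked: x = 50 mm + far_half, z = 120 mm in root_box. Post: face 4 mm, near side 14 mm to -x of here. Lip at its top: juts to +x as far as here, 7 to 14 mm above. Floor: 4 mm below, to 30 mm beyond in +x. The bar comes down more than 4 mm to +x of here, then is drawn back under the lip.
- lever (a joint): Red lever, rad: 0 upright (open stop), pi/2 flat, pointing to -x (closed stop). Handle 20 mm wide (y), 12 thick, ends 80 mm from the pivot. Friction 0.12 N m. The loop's pin sits on it 30 mm from the pivot, 10 degrees ahead of the handle in the closing sense. Loop hooked: a spring resists from about 0.75 rad (some 5 N at the handle), snaps over at 1.35, then stays down.
- handle (a point): Centre of the lever's red handle, 62 mm from the pivot. Its z axis points along the handle to its end.
- loop (a joint): Angle of the loop against the lever in rad; lever + loop = the loop's slope above the horizontal (positive: bar end raised). Held by about 0.09 N m of friction, so the loop stays where it is put.
- loop_bar (a point): Middle of the loop's steel cross bar (8 mm thick, 60 mm long along y), 136 mm from the loop's pin on the lever. x axis: along the loop, away from the pin; z: square to the loop, up when it lies flat. The loop's legs, 6 mm thick, run at y = +-30 mm. A stiff spring lets the bar stretch away from the pin (9 N per mm, at most 10 mm).
- tab (a point): Grip point of the orange pull tab on the loop: a plate 16 mm wide (y, gripped across this), 8 mm thick, standing square to the loop beyond the bar. This point is 13 mm along x and 34 mm along z from loop_bar; the tab's top end is 14 mm farther. Same axes as loop_bar.
- flask_a: Conical glass flask with tall seedlings, 76 mm wide at the foot, 104 mm high (the blades reach 200 mm but are only seen), loose; origin at the centre of its foot.
- flask_b: Conical glass flask with shorter seedlings, same size, loose; origin at the centre of its foot.
- beaker: Empty glass beaker, 64 mm wide, 70 mm high, loose; origin at the centre of its foot.
Mind the look-alikes: they are no part of the job. Several things have the shape of the beaker; the one meant has the colours described above.

How it is judged (in metres and radians):
On the way, in this order (a step that is already met when the one before it is completed fails the run):
1. the loop's bar is down behind the keeper's hook, below its lip (x of loop_bar in the frame of keeper between -0.004 and 0.012 m and z of loop_bar in the frame of keeper between -0.006 and 0.006 m), for 0.2 s.
2. the lever is past its snap point with the loop still hooked (all of step 1 and value of joint lever above 1.45 rad), for 0.2 s.
At the end, for the whole second after the job is handed in: The loop's bar sits in the keeper (from 4 mm before to 12 mm beyond its seat in x, within 6 mm in height), the lever is down past its snap point (over 1.45 rad), the far half is closed to under 1.5 mm, and the glassware is at rest (all of step 2 and value of joint far_half below 0.0015 m and linear speed of each of flask_a, flask_b, beaker below 0.02 m/s); the robot touches nothing.
It fails at once if the lamp or its posts are bumped (over 3 N) (contact force between the arm and lamp above 3 N).
It fails at once if the lamp or its posts are bumped with the fingers (over 3 N) (contact force between the fingers and lamp above 3 N).
It fails at once if the glassware is moved (over 30 mm) or tipped (over 0.3 rad) (distance of any of flask_a, flask_b, beaker from where it was at the start of the episode above 0.03 m or angle between any of flask_a, flask_b, beaker's own z axis and vertical above 0.3 rad).
It also fails if it takes over 51 s, if anything falls off the work surface, if the arm or the gripper's body presses on something with over 40 N, if the wrist force passes 120 N, or if a joint passes its speed limit or range.

### The arm

A 7-joint arm with a two-finger parallel gripper is mounted at the origin on the work surface. World frame = base frame: x ahead of the robot, y to its left, z up, the work surface at z = 0. Lengths are in mm, angles in rad, forces in N, time in s.
With the tool pointing down it reaches from about 425 to 975 mm from the base axis. Payload 16.7 kg.
Tool frame: the origin (TCP) lies between the finger pads; the fingertips stand 17 mm ahead of it and the grasp point (between the pads) lies 2 mm behind it; z points along the fingers, y is the line along which they close (so a half turn about z gives the same grasp; the last joint's range is limited). The gripper opens to 85 mm and grips with 20 to 120 N. Pads are 22 mm wide; open, the fingers measure 114 mm over their backs; the gripper's body (76 mm by 85 mm) begins 54 mm behind the grasp point. The pads swing forward as they close: fully open they stand 13 mm farther back than shut.
Start: joints at [1.038, 0.426, 0.074, 1.606, -0.034, 1.111, -0.067], TCP at [252.092, -626.121, 248.302] pointing down, gripper open.
Joint ranges: [-2.85, 2.85], [-0.5, 2.14], [-1.23, 1.37], [0.21, 2.46], [-1.02, 4.16], [0.16, 2.05], [-2.73, 2.73]. Speed limits (rad/s): [1.89, 1.89, 2.39, 2.39, 3.01, 3.01, 3.01].

### API

Orientations are given as [roll, pitch, yaw] about the fixed x, y, z axes, in that order (R = Rz(yaw) Ry(pitch) Rx(roll)).
In Python, from cell import bot, vision, order gives the robot as it stands.
- The arm moves only by the tool move_arm, never from a script. Its argument "targets" is a list of rows, each a list of 2 entries, a list of its own where there are three numbers: the shift along the world's x, y, z in m, then the turn about the world's z in degrees. A call has 1 to 20 rows; each row is the pose to reach, as a shift and turn from the pose commanded when the call began; what a row does not reach only later rows make up. A row lasts 1/12 s, in which the tool goes at most 41.7 mm and 7.16 degrees, less where a joint would pass 70% of its speed; a pose out of reach is approached as far as the arm can. A call with a gripper value outside its range is refused whole. "gripper" is the opening in per cent of the stroke, from 0 (shut) to 100 (fully open), set as the call begins (left out, the last holds). The fingers move at their own pace and stop on an object; "grip_force" is the grip in N (left out, the last holds). Time passes only in rows, so rows that repeat a pose let the fingers close. It gives the time, the measured TCP pose, the force, the opening and the grip force at its end, in the units of the state.
- bot.read_state(): the state, without advancing time (a new reading comes with each control period).
- vision.camera(name): name is "side" or "top" or "wrist"; returns a dict with "frame" (420x560x3 uint8, red, green, blue), "depth" (420x560 float32, mm along the optical axis (not along the pixel's ray), 0 where there is no reading), "mtx" (3x3 intrinsics, pixels), "cam_to_world" (4x4, takes a point from camera to world coordinates). Camera axes: x right, y down, z forward; pixel columns grow to the right and rows downward; lengths in mm; the calibration is good to about 2 mm. A picture is of the moment at which its call begins.
- order.sign_off(): hands the job in; it is judged then, once.
The state is a dict: "time_s": time; "q": joint angles; "joint_velocities": joint speeds; "tau": joint torques, N m; "eef_pos": TCP position; "orientation": TCP orientation; "wrist_force": force on the tool from outside, world axes, zero at the start; "moment": the same for the moment, N m; "opening": opening from 0.0 (shut) to 1.0 (fully open); "grip_force": force on a finger pad.
Only numpy, scipy, OpenCV 4.12 (cv2) and the standard library are available. Lean on these libraries where they do the work, as an engineer would, in place of code of your own. Each camera call takes 0.05 s, during which the arm holds its last target. There are 200 camera calls.

## Working session

There is one attempt and no reset: what is moved stays moved. The work goes in short steps, Python scripts to look and compute and a tool call to move; the robot and the scene stay as the last step left them, time stands still between calls to the robot, and variables do not carry over. Pictures are saved under pics/ and viewed, at most 10 in all, crops included, and the job is handed in when it is done.

Besides the shell and the picture viewer there is one more tool, called after "Call:" as name(argument=value, ...), one argument or row to a line, values as JSON. move_arm: Moves the arm, as the interface text tells. Its arguments: {"type":"object","properties":{"targets":{"type":"array","items":{"type":"array"}},"gripper":{"type":"number"},"grip_force":{"type":"number"}},"required":["targets"]}

```bash
ls; mkdir -p pics
python3 - <<'E'
from cell import bot, vision
import cv2, numpy as np
s=bot.read_state(); print({k:np.round(v,3) for k,v in s.items()})
ims=[]
for n in ("side","top","wrist"):
    c=vision.camera(n); np.savez(""+n+"0.npz",**c)
    print(n,np.round(c["mtx"],1).tolist(),np.round(c["cam_to_world"],3).tolist())
    cv2.imwrite(f"pics/{n}0.png",c["frame"][:,:,::-1])
E
```

```text
pics
{'time_s': np.float64(0.0), 'q': array([ 1.038,  0.427,  0.074,  1.607, -0.034,  1.111, -0.067]), 'joint_velocities': array([-0.002, -0.001, -0.001, -0.001,  0.002, -0.001, -0.   ]), 'tau': array([ 0.0000e+00, -9.4983e+01,  3.7610e+00, -4.6352e+01,  1.9000e-02,
        1.0000e-02,  0.0000e+00]), 'eef_pos': array([ 251.985, -625.809,  247.611]), 'orientation': array([-3.14 ,  0.   ,  0.383]), 'wrist_force': array([-0.513, -0.434,  0.694]), 'moment': array([-0.041,  0.02 ,  0.051]), 'grip_force': np.float64(0.0), 'opening': np.float64(1.001)}
side [[381.9, 0.0, 277.2], [0.0, 381.9, 209.7], [0.0, 0.0, 1.0]] [[-0.976, -0.151, 0.156, 528.848], [-0.217, 0.705, -0.676, 546.855], [-0.009, -0.693, -0.72, 785.775], [0.0, 0.0, 0.0, 1.0]]
top [[432.1, 0.0, 277.3], [0.0, 432.1, 207.2], [0.0, 0.0, 1.0]] [[-0.0, -0.997, 0.078, 576.47], [-1.0, 0.002, 0.026, -44.456], [-0.026, -0.078, -0.997, 1144.281], [0.0, 0.0, 0.0, 1.0]]
wrist [[361.5, 0.0, 279.9], [0.0, 361.5, 212.3], [0.0, 0.0, 1.0]] [[0.374, -0.892, -0.253, 317.277], [-0.927, -0.36, -0.101, -600.905], [-0.001, 0.273, -0.962, 373.125], [0.0, 0.0, 0.0, 1.0]]
```

View pics/side0.png

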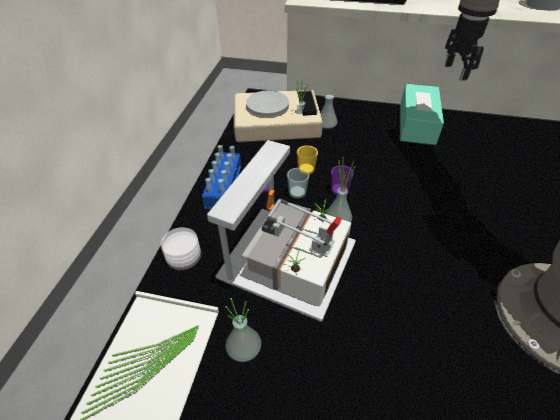

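View pics/top0.png

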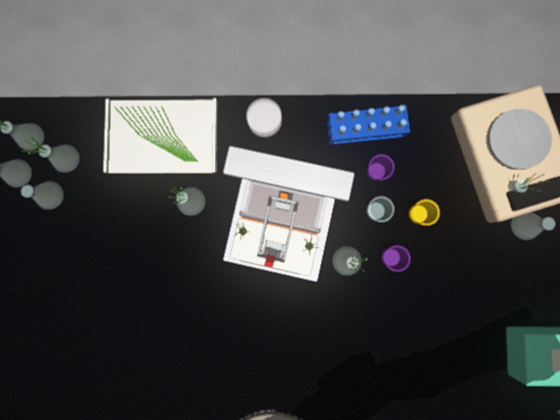

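```bash
cat > h.py <<'E'
import numpy as np, cv2
def cloud(c):
    d=c["depth"]; v,u=np.mgrid[:420,:560]; K=c["mtx"]
    p=np.stack([(u-K[0,2])/K[0,0]*d,(v-K[1,2])/K[1,1]*d,d,np.ones_like(d)],-1)@c["cam_to_world"].T
    p=p[...,:3].copy(); p[d<=0]=np.nan; return p
def tobox(p,o,yaw):
    q=p-np.array([o[0],o[1],0]); cs,sn=np.cos(yaw),np.sin(yaw)
    return np.stack([q[...,0]*cs+q[...,1]*sn,-q[...,0]*sn+q[...,1]*cs,q[...,2]],-1)
E
python3 - <<'E'
from h import *
for n in("top","side"):
    c=dict(np.load(n+"0.npz")); P=cloud(c); rgb=c["frame"].astype(int)
    r,g,b=rgb[...,0],rgb[...,1],rgb[...,2]
    reg=(np.abs(P[...,0]-560)<200)&(np.abs(P[...,1]+50)<220)
    for nm,m in(("top100",(abs(P[...,2]-100)<5)),("white100",(abs(P[...,2]-100)<5)&(rgb.min(-1)>170)),("base",(abs(P[...,2]-12)<4)&(rgb.min(-1)>100)),("lamp",(abs(P[...,2]-247)<6)),("red",(r>120)&(g<60)&(b<60)),("orange",(r>150)&(g>50)&(g<150)&(b<70)&(P[...,2]>110))):
        q=P[m&reg]; 
        if len(q)<4: continue
        print(n,nm,len(q),cv2.minAreaRect(q[:,:2].astype(np.float32)),q.mean(0).round(1),q[:,2].min().round(),q[:,2].max().round())
    s=3
    if n=="side": crop=c["frame"][170:310,200:380]
    else: crop=c["frame"][130:290,210:370]
    cv2.imwrite(f"pics/{n}_crop.png",cv2.resize(crop,None,fx=3.6,fy=3.6,interpolation=cv2.INTER_CUBIC)[:,:,::-1])
E
```

```text
top top100 5389 ((598.241943359375, -70.38267517089844), (304.7711181640625, 195.20521545410156), 77.35694885253906) [608.2 -23.   99.4] 95.0 105.0
top white100 4725 ((598.1051635742188, -69.52317810058594), (301.6588134765625, 195.15740966796875), 77.22190856933594) [605.1 -22.4  99.4] 95.0 105.0
top base 1263 ((605.03662109375, -36.05433654785156), (436.03204345703125, 227.4829864501953), 78.67709350585938) [585.7 -30.   11.4] 8.0 16.0
top lamp 3470 ((718.9826049804688, -44.0982666015625), (270.2540588378906, 60.6275634765625), 77.44659423828125) [716.3 -49.4 246.3] 241.0 253.0
top red 58 ((533.605224609375, -2.732145309448242), (13.935267448425293, 19.02589988708496), 83.33732604980469) [534.1  -2.4 188.3] 167.0 204.0
top orange 46 ((602.727294921875, -18.718202590942383), (14.390034675598145, 163.2021942138672), 76.61387634277344) [592.1 -16.1 207. ] 195.0 221.0
side top100 4447 ((615.8193969726562, -63.94523620605469), (324.1071472167969, 226.69288635253906), 78.42471313476562) [607.5  -1.8  99.9] 95.0 105.0
side white100 2185 ((610.166015625, -18.372604370117188), (198.217529296875, 192.69395446777344), 77.39892578125) [574.8   9.5  99.9] 95.0 105.0
side base 2182 ((623.0275268554688, -73.02871704101562), (351.84759521484375, 273.3778991699219), 77.38338470458984) [633.   28.5  11.9] 8.0 16.0
side lamp 2346 ((719.6285400390625, -43.08970642089844), (271.6546936035156, 60.60030746459961), 77.60624694824219) [718.6 -32.4 246.7] 241.0 250.0
side red 35 ((532.8543701171875, 2.8727779388427734), (20.458480834960938, 14.8532133102417), 16.021656036376953) [529.4   2.3 197.9] 169.0 201.0
side orange 39 ((601.1143188476562, -17.793807983398438), (17.764066696166992, 159.7515411376953), 77.28849029541016) [641.8 -25.8 199.9] 173.0 222.0
```

View pics/side_crop.png

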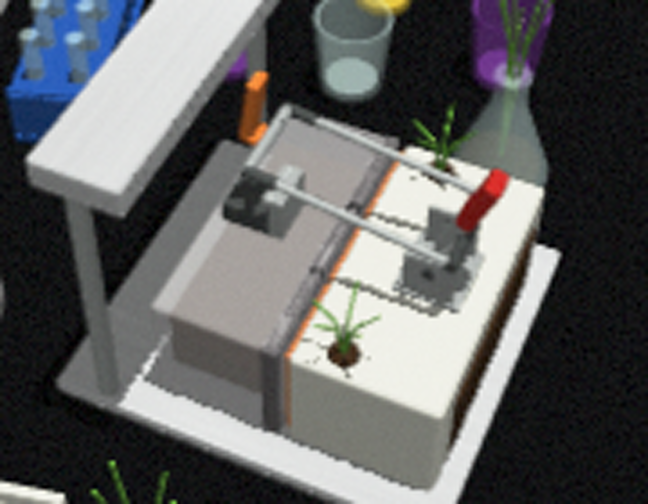

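View pics/top_crop.png

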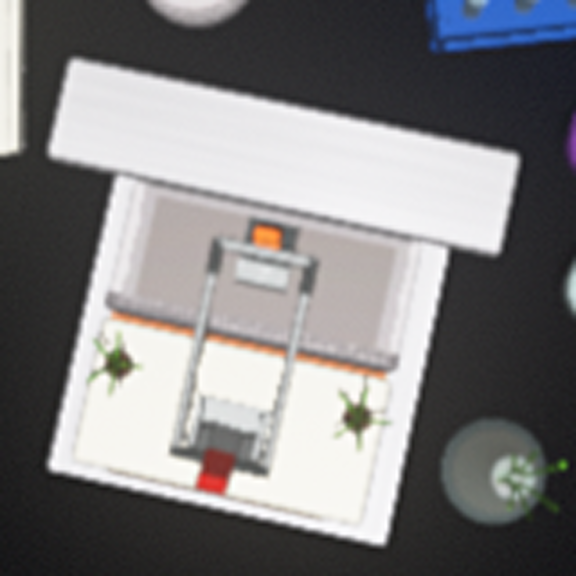

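```bash
cat >> h.py <<'E'
O=(611.9,-19.8); YAW=np.deg2rad(-12.5)
def rpt(x,y): # box-> world shift
    return np.cos(YAW)*x-np.sin(YAW)*y, np.sin(YAW)*x+np.cos(YAW)*y
E
python3 - <<'E'
from h import *
for n in("top","side"):
    c=dict(np.load(n+"0.npz")); B=tobox(cloud(c),O,YAW); rgb=c["frame"].astype(int)
    r,g,b=rgb[...,0],rgb[...,1],rgb[...,2]; x,y,z=B[...,0],B[...,1],B[...,2]
    q=B[(abs(z-100)<3)&(abs(y)<110)&(x>-130)&(x<95)]; print(n,"top y pct",np.percentile(q[:,1],[.5,1,99,99.5]).round(1),"x",np.percentile(q[:,0],[.3,1]).round(1))
    m=(r>110)&(g<70)&(b<70)&(abs(y)<25)&(z>120)&(x<-40); print("red"); print(B[m][::4].round(0).astype(int).tolist())
    m=(r>150)&(g>50)&(g<150)&(b<70)&(z>130)&(x>20)&(abs(y)<25); print("tab"); print(B[m][::3].round(0).astype(int).tolist())
    for sgn in(1,-1):
        m=(abs(y*sgn-30)<5)&(z>125)&(x>-62)&(x<75)&(z<230); q=B[m]
        k=np.polyfit(q[:,0],q[:,2],1); res=abs(np.polyval(k,q[:,0])-q[:,2]); q=q[res<8]; k=np.polyfit(q[:,0],q[:,2],1)
        print("leg",sgn,len(q),k.round(3),"y",q[:,1].mean().round(1),"x",q[:,0].min().round(),q[:,0].max().round())
    m=(abs(y)<16)&(z>110)&(z<160)&(x>20)&(x<75)&~((r>150)&(b<70)); q=B[m]; print("keeper",q[::6].round(0).astype(int).tolist())
E
```

```text
top top y pct [-99.  -98.   97.   98.1] x [-98.8 -97.3]
red
[[-70, 9, 168], [-72, 6, 172], [-70, -3, 163], [-73, 3, 175], [-72, -5, 170], [-75, 2, 180], [-74, -6, 173], [-77, 2, 185], [-75, -7, 183], [-79, -1, 191], [-82, 7, 198], [-80, -4, 194], [-83, 2, 197], [-82, -6, 196], [-85, -1, 201], [-89, 8, 197], [-87, -1, 199], [-90, 3, 200], [-88, -6, 200]]
tab
[[68, 4, 220], [72, -2, 195], [68, -5, 221], [66, -5, 221], [62, 3, 220], [64, -6, 220], [62, -6, 221]]
leg 1 156 [1.58000e-01 1.63987e+02] y 29.4 x -62.0 62.0
leg -1 157 [1.50000e-01 1.64201e+02] y -30.3 x -62.0 62.0
keeper [[73, 14, 114], [73, -8, 113], [72, -13, 113], [59, 13, 113], [57, 8, 117], [52, 14, 133], [55, 0, 133], [60, -14, 114], [52, 4, 135], [55, -10, 131], [49, 8, 130], [51, -6, 132], [45, 12, 133], [48, -2, 136], [51, -15, 132], [45, 2, 133], [48, -11, 135], [41, 7, 134], [44, -7, 136], [41, -3, 129], [41, -8, 111]]
side top y pct [-97.3 -96.   99.2  99.9] x [-98.2 -97.3]
red
[[-83, -7, 200], [-86, -3, 201], [-87, -2, 199], [-84, 4, 201], [-80, 3, 196], [-88, 2, 199], [-84, 8, 199], [-91, 3, 197], [-84, 9, 197], [-74, 0, 180], [-89, 9, 197], [-79, 9, 188], [-72, 5, 175], [-69, 8, 167]]
tab
[[65, -3, 222], [67, -1, 220], [67, 4, 222], [63, -4, 216], [64, 4, 220], [65, 8, 220], [66, -8, 175], [65, -6, 173], [69, 2, 173], [67, 6, 174]]
leg 1 175 [1.61000e-01 1.63968e+02] y 31.0 x -62.0 62.0
leg -1 152 [1.58000e-01 1.64061e+02] y -28.8 x -61.0 64.0
keeper [[55, -15, 133], [48, -12, 135], [53, -10, 132], [53, -5, 133], [48, -1, 136], [71, -5, 118], [73, -4, 115], [42, -15, 118], [66, -5, 114], [74, 5, 116], [55, 11, 132], [43, 4, 130], [65, 2, 114], [43, 5, 128], [68, 8, 115], [43, 6, 125], [68, 12, 115], [46, 16, 130], [63, 13, 115], [42, 8, 120], [55, 12, 115], [42, 12, 117], [43, 16, 114]]
```

Call:
move_arm(
  targets=[
    [[0.0185,0.0302,0.02],7],
    [[0.037,0.0604,0.04],14],
    [[0.0555,0.0906,0.06],21],
    [[0.074,0.1208,0.075],28],
    [[0.0925,0.151,0.085],35],
    [[0.111,0.1812,0.09],42],
    [[0.1295,0.2114,0.09],49],
    [[0.148,0.2416,0.09],56],
    [[0.1665,0.2718,0.09],63],
    [[0.185,0.302,0.09],70],
    [[0.2035,0.3322,0.09],77],
    [[0.222,0.3624,0.09],84],
    [[0.2405,0.3926,0.09],91],
    [[0.259,0.4228,0.09],98],
    [[0.2775,0.453,0.09],105],
    [[0.296,0.4832,0.09],112],
    [[0.3145,0.5134,0.09],119],
    [[0.333,0.5436,0.09],126],
    [[0.3515,0.5738,0.09],133],
    [[0.3696,0.6041,0.09],140],
  ],
  gripper=100,
)

```text
time_s: 1.82
eef_pos: [622.3, -20.6, 338.2]
orientation: [-3.141, -0.0, 2.832]
wrist_force: [-0.5, -0.4, 0.5]
opening: 1.0
grip_force: 0.0
```

Call:
move_arm(
  targets=[
    [[0,0,-0.02],3],
    [[0,0,-0.04],5.5],
    [[0,0,-0.06],5.5],
    [[0,0,-0.06],5.5],
  ],
)

```text
time_s: 2.15
eef_pos: [620.0, -22.3, 274.3]
orientation: [-3.141, -0.006, 2.923]
wrist_force: [-0.0, -0.2, 0.1]
opening: 1.001
grip_force: 0.0
```

Run:
```python
from cell import bot, vision
from h import *
s=bot.read_state(); print({k:np.round(v,3) for k,v in s.items() if k in("time_s","q","eef_pos","orientation","wrist_force")})
print(tobox(s["eef_pos"],O,YAW))
c=vision.camera("wrist"); cv2.imwrite("pics/wrist1.png",c["frame"][:,:,::-1])
B=tobox(cloud(c),O,YAW);x,y,z=B[...,0],B[...,1],B[...,2]
for sgn in(1,-1):
    m=(abs(y*sgn-30)<6)&(z>135)&(x>-60)&(x<60)&(z<185); q=B[m]
    if len(q)>5: print(sgn,len(q),np.polyfit(q[:,0],q[:,2],1).round(3),np.median(q[:,1]).round(1),q[:,0].min(),q[:,0].max())
```

```text
{'time_s': np.float64(2.15), 'q': array([ 0.412,  0.382, -0.621,  1.669,  0.236,  1.172,  1.083]), 'eef_pos': array([620.042, -22.25 , 274.3  ]), 'orientation': array([-3.141, -0.006,  2.923]), 'wrist_force': array([-0.038, -0.235,  0.096])}
[  8.47975803  -0.62991617 274.29986178]
1 1720 [1.57000e-01 1.64122e+02] 29.6 -59.95598050235424 59.98269832562747
-1 1712 [1.58000e-01 1.64137e+02] -29.6 -59.95939926322902 59.96854550845534
```

View pics/wrist1.png

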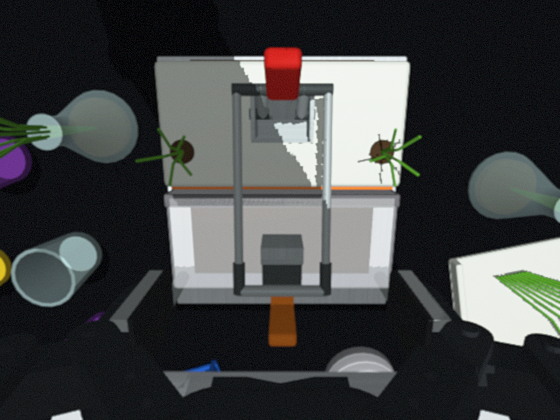

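Call:
move_arm(
  targets=[
    [[0,0,-0.03],0],
    [[0,0,-0.06],0],
    [[0,0,-0.085],0],
    [[0,0,-0.105],0],
    [[0,0,-0.115],0],
    [[0,0,-0.12],0],
    [[0,0,-0.12],0],
    [[0,0,-0.12],0],
    [[0,0,-0.12],0],
  ],
)

```text
time_s: 2.95
eef_pos: [622.5, -22.0, 159.9]
orientation: [3.141, 0.002, 2.922]
wrist_force: [0.2, -0.0, 0.2]
opening: 1.0
grip_force: 0.0
```

Call:
move_arm(
  targets=[
    [[0,0,0],0],
    [[0,0,0],0],
    [[0,0,0],0],
    [[0,0,0],0],
    [[0,0,0],0],
    [[0,0,0],0],
    [[0,0,0],0],
    [[0,0,0],0],
  ],
  gripper=60,
  grip_force=40,
)

```text
time_s: 3.62
eef_pos: [622.4, -21.7, 158.7]
orientation: [3.141, 0.001, 2.922]
wrist_force: [4.8, 1.7, 1.8]
opening: 0.753
grip_force: 43.5
```

Run:
```python
from cell import bot, vision
from h import *
s=bot.read_state(); print(tobox(s["eef_pos"],O,YAW),s["opening"],s["wrist_force"])
ims=[vision.camera(n) for n in("wrist","side")]
a=ims[0]["frame"]; b=cv2.resize(ims[1]["frame"][150:310,190:390],None,fx=2.0,fy=2.0)
b=cv2.copyMakeBorder(b,0,420-b.shape[0],0,0,cv2.BORDER_CONSTANT)
im=np.hstack([a,b]); im=cv2.resize(im,(800,350)); cv2.imwrite("pics/grip.png",im[:,:,::-1])
```

```text
[ 10.63778414   0.36791172 158.74115499] 0.7525848672725419 [4.75990223 1.7127361  1.76782814]
```

View pics/grip.png

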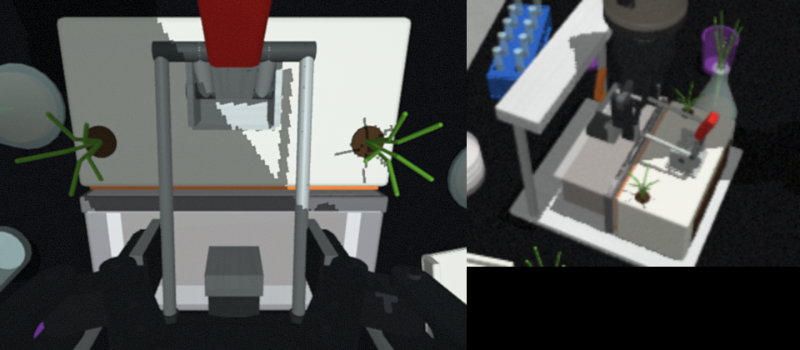

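Call:
move_arm(
  targets=[
    [[0.002,-0.0005,0.001],0],
    [[0.004,-0.001,0.002],0],
    [[0.006,-0.0013,0.003],0],
    [[0.0075,-0.0016,0.003],0],
    [[0.0075,-0.0016,0.003],0],
    [[0.0075,-0.0016,0.003],0],
  ],
)

```text
time_s: 4.22
eef_pos: [627.7, -23.0, 160.5]
orientation: [-3.141, -0.004, 2.923]
wrist_force: [-5.0, 5.3, -0.6]
opening: 0.752
grip_force: 44.4
```

```bash
cat > look.py <<'E'
from cell import bot, vision
from h import *
import sys
s=bot.read_state(); print(tobox(s["eef_pos"],O,YAW).round(1),s["opening"].round(3),s["wrist_force"].round(1),s["time_s"])
for n in ("wrist","side","top"):
    c=vision.camera(n); B=tobox(cloud(c),O,YAW);x,y,z=B[...,0],B[...,1],B[...,2]; rgb=c["frame"].astype(int); r,g,b=rgb[...,0],rgb[...,1],rgb[...,2]
    m=(r>90)&(g<r*.5)&(b<r*.5)&(abs(g-b)<25)&(abs(y)<14)&(z>120)&(x<-40)&(z<215)
    if m.sum()>3: q=B[m]; t=q[np.hypot(q[:,0]+60,q[:,2]-125)>72]; print(n,"handle mean",q.mean(0).round(1),"end mean",t.mean(0).round(1),len(t),"lever~",np.arctan2(-(t[:,0].mean()+60),t[:,2].mean()-125).round(3))
    m=(r>120)&(g>40)&(g<150)&(b<70)&(z>110)&(x>40)&(x<90)&(abs(y)<14)
    if m.sum()>2: q=B[m]; print(n,"tab",len(q),q.min(0).round(),q.max(0).round())
    for sg in(1,-1):
        m=(abs(y*sg-30)<3)&(z>118)&(z<190)&(((x>-62)&(x<-15))|((x>32)&(x<60))); q=B[m]
        if len(q)>10:
            k=np.polyfit(q[:,0],q[:,2],1); e=abs(np.polyval(k,q[:,0])-q[:,2]); q=q[e<4]; print(n,"leg",sg,len(q),np.polyfit(q[:,0],q[:,2],1).round(3))
    m=(abs(y)<16)&(z>126)&(z<140)&(x>30)&(x<63); q=B[m]
    if len(q)>5: print(n,"lip x",np.percentile(q[:,0],[3,97]).round(1))
    np.savez(n+"L.npz",**c)
E
python3 look.py
```

```text
Traceback (most recent call last):
  File "look.py", line 4, in <module>
    s=bot.read_state(); print(tobox(s["eef_pos"],O,YAW).round(1),s["opening"].round(3),s["wrist_force"].round(1),s["time_s"])
                                                                 ^^^^^^^^^^^^^^^^^^
AttributeError: 'float' object has no attribute 'round'
```

```bash
sed -i 's/s\["opening"\].round(3)/s["opening"]/; s/s\["wrist_force"\].round(1)/np.round(s["wrist_force"],1)/' look.py; python3 look.py
```

```text
[ 16.2   0.3 160.5] 0.7519323007877354 [-5.   5.3 -0.6] 4.2167
wrist handle mean [-69.2   0.3 203.4] end mean [-6.920e+01  2.000e-01  2.035e+02] 3896 lever~ 0.117
wrist leg 1 3061 [1.26000e-01 1.63856e+02]
wrist leg -1 2964 [1.26000e-01 1.63903e+02]
wrist lip x [43.4 57.1]
side handle mean [-70.6   6.5 190.2] end mean [-72.8   3.4 202. ] 45 lever~ 0.164
side tab 68 [ 69.  -7. 171.] [ 79.  10. 221.]
side leg 1 73 [1.39000e-01 1.64177e+02]
side leg -1 42 [1.04000e-01 1.62779e+02]
side lip x [41.5 55.3]
```

Call:
move_arm(
  targets=[
    [[0.001,-0.0002,-0.003],0],
    [[0.002,-0.0004,-0.006],0],
    [[0.002,-0.0004,-0.009],0],
    [[0.002,-0.0004,-0.012],0],
    [[0.002,-0.0004,-0.015],0],
    [[0.002,-0.0004,-0.018],0],
    [[0.0015,-0.0003,-0.021],0],
    [[0.001,-0.0002,-0.024],0],
    [[0.0005,-0.0001,-0.026],0],
    [[0.0005,-0.0001,-0.026],0],
    [[0.0005,-0.0001,-0.026],0],
  ],
)

```text
time_s: 5.28
eef_pos: [630.4, -23.6, 135.3]
orientation: [3.141, 0.001, 2.922]
wrist_force: [5.6, 2.8, 2.6]
opening: 0.752
grip_force: 45.5
```

```bash
python3 look.py
```

```text
[ 18.9   0.3 135.3] 0.7523022448181633 [5.6 2.8 2.6] 5.2833
wrist handle mean [-62.2   0.3 203.6] end mean [-62.2   0.3 203.6] 2879 lever~ 0.028
wrist leg 1 3987 [ -0.16  145.188]
wrist leg -1 3808 [ -0.161 145.211]
wrist lip x [43.3 57.4]
side handle mean [-67.2   6.5 190.9] end mean [-68.5   3.3 202.6] 47 lever~ 0.109
side tab 76 [ 73.  -5. 130.] [ 89.   9. 177.]
side leg 1 62 [-1.44000e-01  1.45081e+02]
side leg -1 41 [ -0.189 143.769]
```

Call:
move_arm(
  targets=[
    [[-0.0005,0.0001,-0.003],0],
    [[-0.001,0.0002,-0.006],0],
    [[-0.0015,0.0003,-0.008],0],
    [[-0.0015,0.0003,-0.0085],0],
    [[-0.0015,0.0003,-0.0085],0],
    [[-0.0015,0.0003,-0.0085],0],
  ],
)

```text
time_s: 5.93
eef_pos: [629.1, -23.3, 127.6]
orientation: [3.141, 0.002, 2.922]
wrist_force: [2.1, 3.3, 13.0]
opening: 0.757
grip_force: 47.0
```

```bash
python3 look.py
```

```text
[ 17.5   0.3 127.6] 0.7566002987411671 [ 2.1  3.3 13. ] 5.9333
wrist leg 1 4187 [ -0.249 139.269]
wrist leg -1 3974 [ -0.25  139.334]
wrist lip x [43.2 51.8]
side handle mean [-67.4   6.7 190.6] end mean [-68.7   3.7 203.1] 46 lever~ 0.111
side tab 94 [ 69.  -7. 118.] [ 90.   9. 165.]
side leg 1 65 [ -0.242 138.595]
side leg -1 40 [ -0.287 137.175]
```

Call:
move_arm(
  targets=[
    [[-0.0015,0.0003,0],0],
    [[-0.003,0.0006,0],0],
    [[-0.0045,0.001,-0.0003],0],
    [[-0.006,0.0013,-0.0006],0],
    [[-0.0075,0.0016,-0.001],0],
    [[-0.009,0.002,-0.0013],0],
    [[-0.0105,0.0023,-0.0015],0],
    [[-0.0105,0.0023,-0.0015],0],
    [[-0.0105,0.0023,-0.0015],0],
  ],
)

```text
time_s: 6.83
eef_pos: [619.4, -21.2, 125.8]
orientation: [3.14, 0.004, 2.922]
wrist_force: [11.0, 2.8, 1.1]
opening: 0.751
grip_force: 45.7
```

```bash
python3 look.py
```

```text
[  7.7   0.3 125.8] 0.7507019114858826 [11.   2.8  1.1] 6.8333
wrist handle mean [-76.4   0.2 169.1] end mean [nan nan nan] 0 lever~ nan
wrist leg 1 3393 [ -0.199 134.567]
wrist leg -1 3219 [ -0.2   134.581]
wrist lip x [41.8 43.4]
side handle mean [-89.    5.2 181.4] end mean [-96.9   2.9 193.6] 46 lever~ 0.493
side tab 86 [ 62.  -6. 118.] [ 81.  10. 166.]
side leg 1 70 [ -0.194 134.154]
side leg -1 51 [ -0.19  134.045]
side lip x [45.9 55.5]look.py:8: RuntimeWarning: Mean of empty slice.
  if m.sum()>3: q=B[m]; t=q[np.hypot(q[:,0]+60,q[:,2]-125)>72]; print(n,"handle mean",q.mean(0).round(1),"end mean",t.mean(0).round(1),len(t),"lever~",np.arctan2(-(t[:,0].mean()+60),t[:,2].mean()-125).round(3))
  ret = um.true_divide(
  ret = ret.dtype.type(ret / rcount)
```

Call:
move_arm(
  targets=[
    [[-0.0015,0.0003,-0.0005],0],
    [[-0.003,0.0006,-0.001],0],
    [[-0.0045,0.001,-0.0015],0],
    [[-0.006,0.0013,-0.002],0],
    [[-0.0065,0.0014,-0.0022],0],
    [[-0.0065,0.0014,-0.0022],0],
    [[-0.0065,0.0014,-0.0022],0],
  ],
)

```text
time_s: 7.57
eef_pos: [614.6, -20.1, 123.9]
orientation: [3.14, 0.007, 2.922]
wrist_force: [23.2, 0.8, -5.6]
opening: 0.754
grip_force: 45.8
```

```bash
python3 look.py 2>/dev/null
```

```text
[  2.7   0.3 123.9] 0.7539106340677331 [23.2  0.8 -5.6] 7.5667
wrist handle mean [-84.5   0.2 159.2] end mean [nan nan nan] 0 lever~ nan
wrist leg 1 2988 [ -0.147 131.435]
wrist leg -1 2854 [ -0.149 131.413]
wrist lip x [37.5 39.1]
side handle mean [-101.3    4.2  170.4] end mean [-113.1    2.7  180.3] 50 lever~ 0.766
side tab 83 [ 58.  -5. 117.] [ 73.   9. 168.]
side leg 1 77 [ -0.139 130.845]
side leg -1 53 [ -0.139 130.871]
side lip x [39.5 62.6]
```

Call:
move_arm(
  targets=[
    [[0.002,-0.0004,0],0],
    [[0.002,-0.0004,0],0],
    [[0.002,-0.0004,0],0],
    [[0.002,-0.0004,0],0],
    [[0.002,-0.0004,0],0],
    [[0.002,-0.0004,0.01],0],
    [[0.002,-0.0004,0.03],0],
    [[0.0,0.0,0.06],0],
    [[0.0,0.0,0.09],0],
    [[0,0,0.107],0],
    [[0,0,0.107],0],
  ],
  gripper=100,
)

```text
time_s: 8.63
eef_pos: [612.8, -19.4, 235.0]
orientation: [3.141, 0.006, 2.922]
wrist_force: [0.7, 0.2, 0.1]
opening: 1.001
grip_force: 0.0
```

Call:
move_arm(
  targets=[
    [[-0.02,0.0045,0],0],
    [[-0.045,0.01,0],0],
    [[-0.07,0.0155,0],0],
    [[-0.0872,0.0193,0],0],
    [[-0.0872,0.0193,0],0],
    [[-0.0872,0.0193,0],0],
    [[-0.0872,0.0193,0],0],
    [[-0.0872,0.0193,0],0],
  ],
  gripper=0,
)

```text
time_s: 9.3
eef_pos: [524.6, -0.6, 230.2]
orientation: [3.141, 0.0, 2.922]
wrist_force: [-0.1, -0.6, -0.7]
opening: -0.002
grip_force: 0.0
```

```bash
python3 look.py 2>/dev/null; python3 -c "
import numpy as np,cv2
a=np.load('wristL.npz')['frame'];b=np.load('sideL.npz')['frame'][150:310,190:390]
b=cv2.copyMakeBorder(cv2.resize(b,None,fx=2,fy=2),0,100,0,0,cv2.BORDER_CONSTANT)
cv2.imwrite('pics/rel.png',cv2.resize(np.hstack([a,b]),(800,350))[:,:,::-1])"
```

```text
[-8.940e+01 -1.000e-01  2.302e+02] -0.0015083360137727077 [-0.1 -0.6 -0.7] 9.3
wrist handle mean [-103.5    0.3  175. ] end mean [-112.7    0.3  181.2] 888 lever~ 0.753
wrist leg 1 366 [ -0.162 130.983]
wrist leg -1 327 [ -0.16  131.025]
wrist lip x [37.4 39.3]
side handle mean [-101.4    4.7  170.4] end mean [-113.     3.1  180.7] 46 lever~ 0.761
side tab 93 [ 56.  -6. 116.] [ 74.   9. 169.]
side leg 1 71 [ -0.138 131.302]
side leg -1 64 [ -0.134 131.193]
side lip x [36.5 62.7]
top tab 49 [ 57.  -7. 120.] [ 72.   7. 168.]
top leg 1 45 [ -0.135 130.76 ]
top leg -1 36 [ -0.135 130.648]
top lip x [36.2 61.7]
```

View pics/rel.png

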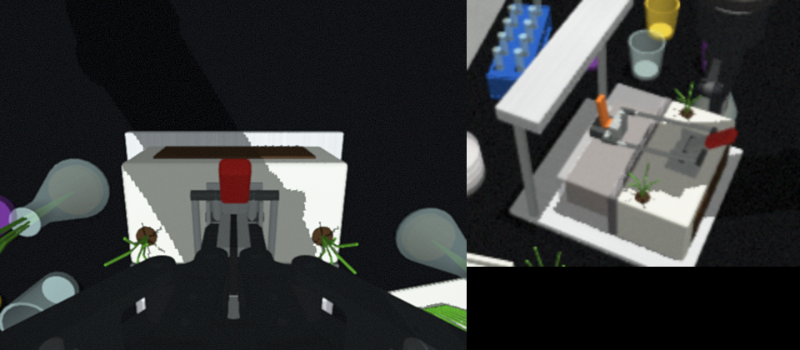

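Call:
move_arm(
  targets=[
    [[-0.0036,0.0008,-0.015],0],
    [[-0.0036,0.0008,-0.031],0],
    [[-0.0085,0.0019,-0.037],0],
    [[-0.0125,0.0028,-0.041],0],
    [[-0.0156,0.0035,-0.044],0],
    [[-0.019,0.0042,-0.049],0],
    [[-0.022,0.0048,-0.0545],0],
    [[-0.0248,0.0055,-0.06],0],
    [[-0.0267,0.0059,-0.065],0],
    [[-0.0283,0.0063,-0.07],0],
    [[-0.029,0.0065,-0.074],0],
    [[-0.03,0.0067,-0.078],0],
    [[-0.0303,0.0067,-0.082],0],
    [[-0.0303,0.0067,-0.083],0],
    [[-0.0303,0.0067,-0.083],0],
    [[-0.0303,0.0067,-0.083],0],
  ],
)

```text
time_s: 10.78
eef_pos: [493.3, 6.4, 147.5]
orientation: [-3.141, -0.001, 2.922]
wrist_force: [-7.6, 0.7, 21.1]
opening: -0.003
grip_force: 10.5
```

```bash
python3 look.py 2>/dev/null
```

```text
[-1.214e+02 -1.000e-01  1.475e+02] -0.003126775113980028 [-7.6  0.7 21.1] 10.7833
wrist handle mean [-133.4    0.4  129.2] end mean [-135.4    0.2  128.8] 815 lever~ 1.52
side handle mean [-116.5    5.8  128.4] end mean [-135.2    3.4  129.4] 26 lever~ 1.513
side tab 77 [ 57.  -6. 121.] [ 66.   9. 172.]
side leg 1 72 [2.40000e-02 1.23356e+02]
side leg -1 34 [4.40000e-02 1.23737e+02]
side lip x [36.7 61.6]
top tab 24 [ 58.  -7. 111.] [ 71.   5. 171.]
top leg 1 64 [2.80000e-02 1.22858e+02]
top leg -1 66 [3.1000e-02 1.2286e+02]
top lip x [36.1 53.7]
```

Call:
move_arm(
  targets=[
    [[0,0,-0.001],0],
    [[0,0,-0.001],0],
    [[0,0,0.01],0],
    [[0,0,0.04],0],
    [[0,0,0.08],0],
    [[0,0,0.12],0],
    [[0,0,0.15],0],
    [[0,0,0.15],0],
    [[0,0,0.15],0],
    [[0,0,0.15],0],
  ],
)

```text
time_s: 11.77
eef_pos: [493.2, 6.0, 296.3]
orientation: [-3.141, -0.001, 2.922]
wrist_force: [-0.1, -0.5, 0.2]
opening: 0.002
grip_force: 0.0
```

```bash
python3 look.py 2>/dev/null; python3 -c "
import numpy as np,cv2
a=np.load('wristL.npz')['frame'];b=np.load('sideL.npz')['frame'][110:360,190:440]
b=cv2.resize(b,(420,420))
cv2.imwrite('pics/end.png',cv2.resize(np.hstack([a,b]),(800,343))[:,:,::-1])"
```

```text
[-121.5   -0.5  296.3] 0.0016833258951320018 [-0.1 -0.5  0.2] 11.7667
wrist handle mean [-117.5    0.4  130.4] end mean [-135.     0.4  129.4] 192 lever~ 1.512
wrist tab 79 [ 60.  -7. 124.] [ 62.   5. 134.]
wrist leg 1 121 [1.00000e-03 1.22334e+02]
wrist leg -1 83 [-1.10000e-02  1.21735e+02]
wrist lip x [38.  61.3]
side handle mean [-117.6    3.9  129.2] end mean [-135.1    3.7  129.9] 27 lever~ 1.506
side tab 80 [ 58.  -9. 121.] [ 66.  10. 172.]
side leg 1 71 [3.10000e-02 1.23212e+02]
side leg -1 37 [4.300e-02 1.232e+02]
side lip x [36.5 61.4]
top tab 21 [ 58.  -7. 123.] [ 65.   5. 172.]
top leg 1 69 [2.50000e-02 1.23115e+02]
top leg -1 68 [2.40000e-02 1.23122e+02]
top lip x [36.  54.5]
```

View pics/end.png

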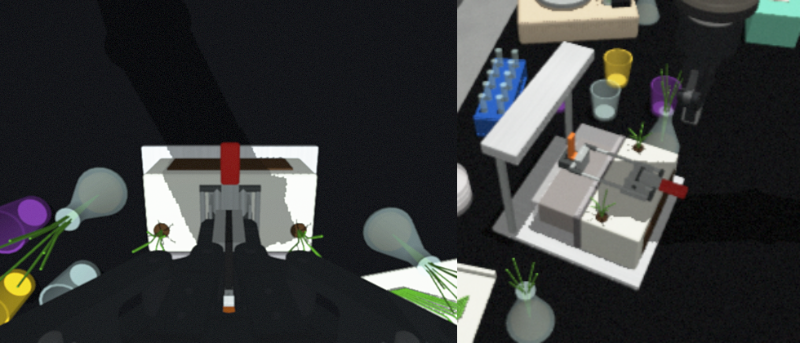

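```bash
python3 -c "
from cell import order; print(order.sign_off())"
```

```text
the job is handed in; nothing more can be done
None
```

The job is handed in. By the camera measurements the bar sits in the keeper, the lever is flat past its snap point and holding, and the halves are closed; the glassware was left where it stood and the gripper is clear. The tool could not be tilted, so I gripped the loop by its legs, clear of the lamp. The judge returned no verdict.

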